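# Put the listening headphones back on their stand and reset the amplifier's level

## Robot

A 6-joint arm with a two-finger parallel gripper is mounted at the origin on a cart in front of the work surface, level with it; the furniture and walls round the work are solid. World frame = base frame: x ahead of the robot, y to its left, z up, the work surface at z = 0. Lengths are in m, angles in rad, forces in N, time in s.
With the tool pointing down it reaches from about 0.3 to 0.775 m from the base axis. Payload 14.6 kg.
Tool frame: the origin (TCP) lies on the mounting face of the last link; the fingertips stand 199 mm ahead of it and the grasp point (between the pads) lies 180 mm ahead of it; z points along the fingers, y is the direction in which the jaws open and shut (so a half turn about z gives the same grasp; the last joint's range is limited). The gripper opens to 94 mm and grips with 3 to 60 N. Pads are 16 mm wide; open, the fingers measure 119 mm over their backs; the gripper's body (75 mm by 177 mm) begins 78 mm behind the grasp point.
Start: joints at [-1.348, 0.3, 1.521, -0, 1.321, -0.067], TCP at [0.157, -0.527, 0.405] pointing down, gripper open.
Joint ranges: [-3.03, 3.03], [-0.79, 2.21], [0.23, 2.52], [-1.04, 4.18], [0, 3.07], [-2.55, 2.55]. Speed limits (rad/s): [2.22, 2.22, 2.57, 3.14, 3.14, 3.14].

## Interface

Orientations are given as [roll, pitch, yaw] about the fixed x, y, z axes, in that order (R = Rz(yaw) Ry(pitch) Rx(roll)).
In Python, from station import sensors, vision, job gives the robot as it stands. The module is installed in compiled form; this text tells all that it offers.
- The arm moves only by the tool arm_command, never from a script. Its argument "plan" is one flat list of numbers, 5 for each row, row after row: the closure, from -1 (fully open) to 1 (shut), so that 0 is half open, then the shift along the world's x, y, z scaled (see below), then the turn about the world's z scaled (see below). A call has 1 to 20 rows; each row is the pose to reach, as a shift and turn from the pose commanded when the call began; what a row does not reach only later rows make up. The controller multiplies each number of a shift by 400 mm and each number of a turn by 120 degrees. A row lasts 1/10 s, in which the tool goes at most 50 mm and 8.59 degrees, less where a joint would pass 70% of its speed; a pose out of reach is approached as far as the arm can. A call with a number of a shift or a turn outside -1 to 1 is refused whole. A call with a gripper value outside its range is refused whole. The fingers move at their own pace and stop on an object; "newtons" is the grip in N (left out, the last holds). Time passes only in rows, so rows that repeat a pose let the fingers close. It gives the time, the measured TCP pose, the force and the opening at its end, in the units of the state.
- sensors.get_obs(): the state, without advancing time (a new reading comes with each control period).
- vision.camera(name): name is "scene" or "side" or "wrist"; returns the picture (480x640x3 uint8, blue, green, red); there is no depth.
- vision.camera_params(name): a dict with "intrinsics" (3x3 intrinsics, pixels), "rvec" (rotation vector, rad) and "tvec" (3), from world to camera coordinates, as OpenCV has them. Camera axes: x right, y down, z forward; pixel columns grow to the right and rows downward; lengths in m; the calibration is good to about 2 mm. A picture is of the moment at which its call begins: read the wrist's pose just before it. camera_params takes no time and is no camera call; for the wrist camera it gives the pose at the moment of the call.
- job.hand_in(): hands the job in, once; it reports no verdict.
Trained networks look in the newest picture that a camera, given by its name, has taken for a name from the list of things; names that differ only in an ending like _2 or _b are one class to them, and where a whole thing is asked for, a point or a joint stands for the part that bears it (a point fixed in the world has none). Each returns a list of dicts, best first, with "confidence" (0 to 1); they miss things now and then, are a little off and sometimes report something else, mostly with a low value. They report only what shows in the picture. A call takes as long as a camera call.
- vision.search_frame(name, camera): "at" ([row, column] in pixels, amid what is visible of it).
- vision.silhouettes(name, camera): "mask" (480x640 bool, what is visible of it) and "at" ([row, column] in pixels, amid what is visible of it).
- vision.pinpoint(name, camera): "at" ([row, column] in pixels: a listed point, or the origin of a listed thing).
The state is a dict: "time_s": time; "qpos": joint angles; "joint_vel": joint speeds; "tau": joint torques, N m; "ee_pos": TCP position; "eef_rot": TCP orientation; "force": force on the tool from outside, world axes, zero at the start; "moment": the same for the moment, N m; "grip_width": finger opening in m.
Only numpy, scipy, OpenCV 4.12 (cv2) and the standard library are available. Lean on these libraries where they do the work, as an engineer would, in place of code of your own. Each camera call takes 0.05 s, during which the arm holds its last target.

## Task

The phone's sound check is finished, so put the listening station back in order. Hang the headphones on their stand, headband over the rubber-sleeved bar between the stop disc and the bend with one ear cup hanging free on each side; lower them on, do not let them drop. Also turn the volume knob of the headphone amplifier back to the test level, the one long mark on its scale, and leave the opened phone and the small pot where they are.

Things in the scene. Friction and masses are not known exactly. Their poses are not given: they have to be found in the camera images.
- headphones: Loose rigid over-ear headphones, no cable, grey cups, black band, standing on the flat undersides of the cups. Origin midway under the cups; z up, y from cup to cup (sides alike), x across the band. 177 mm wide (y), 172 high; cups 68 (x) x 91 high x 40 thick, gap between the ear pads 88. At the crown the band is 30 mm wide (x: grasp here) and 14 thick with its padding
- band_top (a point): Top of the headphones' band at its crown, 172 mm above the undersides of the cups; axes as the headphones'
- band_under (a point): Underside of the padded band at its crown, 14 mm straight below band_top; axes as the headphones'. This is what rests on the bar
- stand: Headphone stand, fixed: round dark steel base, 130 mm across, 12 mm high, a tube rising 45 mm behind the origin (+x) and bent forward into a level bar. Origin under the base; the bar runs along x, its free end towards -x. Bar top 220 mm above the bench, nothing above it
- bar_mid (a point): Centre of the straight rubber-sleeved part of the bar, on its axis, 211 mm above the bench; x along the bar, free end at -x. Sleeve radius 9 mm, 110 mm long (x -55 to +55 mm); at -55 mm a stop disc of radius 14 mm, 6 mm thick, ends the bar; at +55 mm the bend down into the upright begins
- amp: Headphone amplifier, fixed: box 110 (x) x 130 (y) x 46 mm high, light metal top; origin under its middle, front (two sockets) towards -x. Round black volume knob amid the top, round it eleven black marks, 27 degrees apart, clockwise from half past seven seen from the front; the fourth, 54 degrees left of straight back (from +x towards +y), is the long one, 19 x 4.5 mm
- knob_top (a point): Centre of the volume knob's top face, on its axis, 73 mm above the bench; x points along the white pointer line. The knob is 40 mm across and its grip reaches 25 mm below this point, to 2 mm above the box
- volume (a joint): Angle of the volume knob, rad: 0 at the first mark, grows as it is turned clockwise seen from above (louder), stops at 4.71; each mark is 0.471 further, the long mark is at 1.414. Turns smoothly and stays where it is left
- phone: Bystander: loose opened phone lying flat, 143 x 72 x 15 mm; origin under its middle, x along its length
- pot: Bystander: small loose screw pot with a green lid, 40 mm across, 22 mm high; origin under its middle

How it is judged:
By the outcome, as a careful person would: the job done as asked, in the order asked, and still so for the second after the job is handed in, with the robot touching nothing.
It also fails if it takes over 54 s, if anything falls off the work surface, if the arm or the gripper's body presses on something with over 40 N, if the wrist force passes 120 N, or if a joint passes its speed limit or range.

## Working session

There is one attempt and no reset: what is moved stays moved. The work goes in short steps, Python scripts to look and compute and a tool call to move; the robot and the scene stay as the last step left them, time stands still between calls to the robot, and variables do not carry over. Pictures are saved under pics/ and viewed, and the job is handed in when it is done.

Besides the shell and the picture viewer there is one more tool, called after "Call:" in YAML: its name, and indented under it one key for each argument. arm_command: Moves the arm, as the interface text tells. Its arguments: {"type":"object","properties":{"plan":{"type":"array"},"newtons":{"type":"number"}},"required":["plan"]}

```bash
ls; mkdir -p pics
python3 - <<'E'
from station import sensors, vision, job
import cv2,numpy as np
o=sensors.get_obs()
for k,v in o.items(): print(k,np.round(v,4))
for c in ["scene","side","wrist"]:
    im=vision.camera(c); cv2.imwrite(f"pics/{c}0.png",im)
    p=vision.camera_params(c); print(c,p['intrinsics'].tolist() if hasattr(p['intrinsics'],'tolist') else p['intrinsics'],p['rvec'],p['tvec'])
    R,_=cv2.Rodrigues(np.array(p['rvec'])); print('campos',-R.T@np.array(p['tvec']))
E
```

```text
pics
time_s 0.0
qpos [-1.3476  0.3005  1.5216  0.      1.3207 -0.0666]
joint_vel [ 0.0004  0.      0.0021  0.0003 -0.0006 -0.0005]
tau [-1.70000e-03 -5.31804e+01 -3.52738e+01  7.08000e-02  2.44000e-02
 -1.00000e-04]
ee_pos [ 0.1572 -0.527   0.4041]
eef_rot [-3.1404e+00 -1.0000e-04  2.8980e-01]
force [-0.7259 -0.0776  0.6658]
moment [-0.0104  0.0103  0.0714]
grip_width 0.0941
scene [[535.8689572633286, 0.0, 314.6971984640068], [0.0, 535.8689572633286, 234.48944011542832], [0.0, 0.0, 1.0]] [ 0.91603361 -2.42659617  1.18531431] [0.41980461 0.26055589 1.23054639]
campos [-0.19501769  0.89412741  0.95962179]
side [[622.2328700308334, 0.0, 316.0138776870956], [0.0, 622.2328700308334, 248.40982776477054], [0.0, 0.0, 1.0]] [ 2.63721443 -0.09144273  0.02561377] [-0.48058058  0.17680847  1.38245801]
campos [ 0.44183503 -0.54365152  1.2971638 ]
wrist [[358.26082439017364, 0.0, 321.471823543186], [0.0, 358.26082439017364, 238.21265676752026], [0.0, 0.0, 1.0]] [-2.32752351  1.73423677  0.25132297] [-0.54985297 -0.02854486  0.39343571]
campos [ 0.23742321 -0.50353957  0.38473741]
```

View pics/scene0.png

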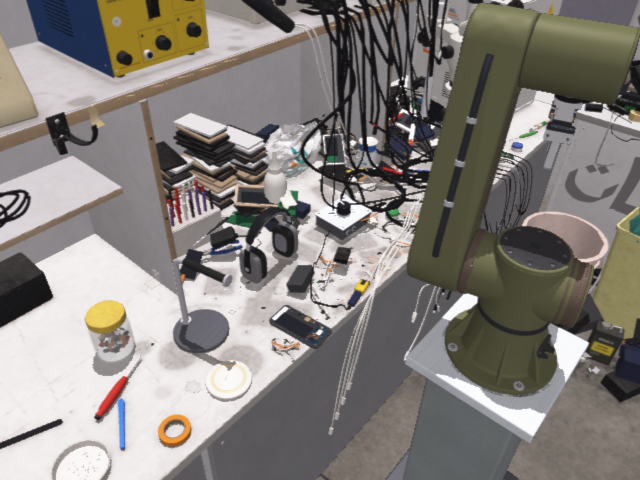

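View pics/side0.png

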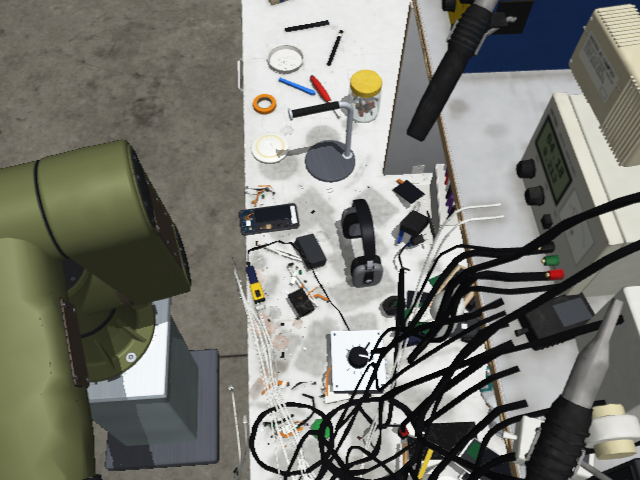

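View pics/wrist0.png

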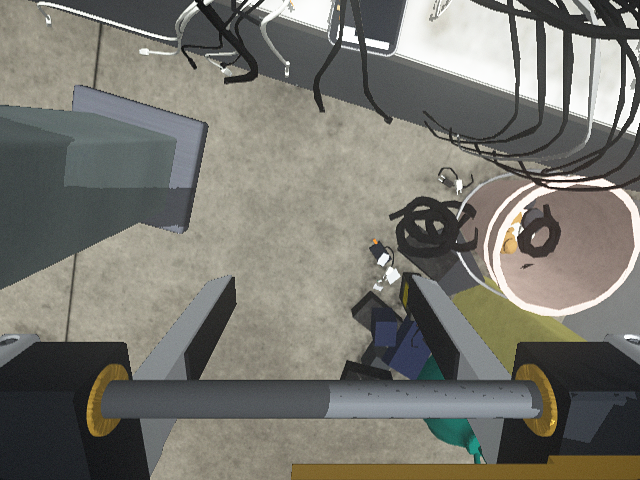

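The scene shows the headphones at (265,240), stand base at (200,330) with its bar end near (228,280), amp at (345,215) and phone at (300,325). The side view shows the same: headphones (362,240), bar (290–345,108), amp knob (358,355). The wrist camera is still looking at the floor.

```bash
cat > h.py <<'E'
from station import sensors, vision, job
import cv2,numpy as np
from scipy.optimize import least_squares
def P(c):
    p=vision.camera_params(c); R,_=cv2.Rodrigues(np.array(p['rvec'],float)); return np.array(p['intrinsics']),R,np.array(p['tvec'],float).ravel()
def proj(X,c,prm=None):
    K,R,t=prm or P(c); X=np.atleast_2d(X); Y=(R@X.T).T+t; q=(K@Y.T).T; return q[:,:2]/q[:,2:]
def ray(rc,c,prm=None):
    K,R,t=prm or P(c); d=R.T@np.linalg.solve(K,np.array([rc[1],rc[0],1.])); return -R.T@t,d/np.linalg.norm(d)
def atz(rc,c,z,prm=None):
    o,d=ray(rc,c,prm); return o+d*(z-o[2])/d[2]
def tri(a,ca,b,cb):
    o1,d1=ray(a,ca);o2,d2=ray(b,cb)
    A=np.stack([d1,-d2],1); s=np.linalg.lstsq(A,o2-o1,rcond=None)[0]
    p,q=o1+s[0]*d1,o2+s[1]*d2; return (p+q)/2,np.linalg.norm(p-q)
E
python3 - <<'E'
from h import *
for c in ["scene","side"]:
    for n in ["headphones","band_top","band_under","stand","bar_mid","amp","knob_top","phone","pot"]:
        r=vision.pinpoint(n,c)
        print(c,n,[(np.round(x['at'],1).tolist(),round(x['confidence'],2)) for x in r[:3]])
E
```

```text
scene headphones [([263.3, 271.6], 0.84)]
scene band_top [([212.4, 265.7], 0.86)]
scene band_under [([216.1, 265.5], 0.63)]
scene stand [([333.8, 201.7], 0.89)]
scene bar_mid [([270.8, 206.1], 0.67)]
scene amp [([222.6, 342.3], 0.64), ([334.5, 201.9], 0.64)]
scene knob_top [([206.0, 340.6], 0.52)]
scene phone [([325.4, 299.9], 0.9)]
scene pot [([219.8, 392.5], 0.41)]
side headphones [([253.8, 360.8], 0.65)]
side band_top [([216.0, 367.3], 0.72)]
side band_under [([223.1, 365.3], 0.74), ([108.3, 315.4], 0.66)]
side stand [([160.5, 327.7], 0.9)]
side bar_mid [([108.0, 315.8], 0.88)]
side amp [([365.9, 356.7], 0.82)]
side knob_top [([354.5, 360.0], 0.64), ([223.0, 367.9], 0.42)]
side phone [([219.4, 266.9], 0.83)]
side pot [([354.5, 361.1], 0.72), ([427.2, 321.1], 0.59)]
```

Run:
```python
from h import *
D=dict(headphones=([263.3,271.6],[253.8,360.8]),band_top=([212.4,265.7],[216,367.3]),band_under=([216.1,265.5],[223.1,365.3]),stand=([333.8,201.7],[160.5,327.7]),bar_mid=([270.8,206.1],[108,315.8]),amp=([222.6,342.3],[365.9,356.7]),knob_top=([206,340.6],[354.5,360]),phone=([325.4,299.9],[219.4,266.9]),pot=([219.8,392.5],[427.2,321.1]))
Z=dict(headphones=0,band_top=.172,band_under=.158,stand=0,bar_mid=.211,amp=0,knob_top=.073,phone=0,pot=0)
for n,(a,b) in D.items():
    p,e=tri(a,"scene",b,"side"); print(n,np.round(p,4),round(e,4),np.round(atz(a,"scene",Z[n])[:2],4),np.round(atz(b,"side",Z[n])[:2],4))
s=cv2.imread("pics/side0.png"); c=cv2.imread("pics/scene0.png")
a=cv2.resize(s[60:300,230:430],None,fx=3,fy=3,interpolation=cv2.INTER_CUBIC)
cv2.imwrite("pics/a.png",a[:, :600][:600]); 
cv2.imwrite("pics/a.png",cv2.resize(s[190:290,320:410],(540,600),interpolation=cv2.INTER_CUBIC))
cv2.imwrite("pics/b.png",cv2.resize(c[190:300,150:310],(800,550),interpolation=cv2.INTER_CUBIC))
cv2.imwrite("pics/c.png",cv2.resize(s[310:450,290:430],(600,600),interpolation=cv2.INTER_CUBIC))
cv2.imwrite("pics/d.png",cv2.resize(s[80:200,260:400],(700,600),interpolation=cv2.INTER_CUBIC))
```

```text
headphones [0.5932 0.1411 0.0038] 0.0107 [0.5903 0.1371] [0.5983 0.1464]
band_top [0.5992 0.1443 0.1703] 0.0044 [0.5948 0.1458] [0.6009 0.1448]
band_under [0.5992 0.1399 0.1539] 0.0048 [0.598 0.144] [0.5966 0.1359]
stand [ 5.399e-01  4.232e-01 -5.000e-04] 0.0042 [0.5372 0.4229] [0.5416 0.4244]
bar_mid [0.5063 0.4118 0.2117] 0.0091 [0.5015 0.4107] [0.51   0.4162]
amp [ 0.5595 -0.1284  0.0052] 0.002 [ 0.5625 -0.1342] [ 0.5609 -0.1262]
knob_top [ 0.5642 -0.1234  0.0653] 0.0002 [ 0.5578 -0.1145] [ 0.5634 -0.1261]
phone [0.3804 0.2545 0.0051] 0.0016 [0.3843 0.2513] [0.3795 0.2571]
pot [ 0.4694 -0.2521 -0.0059] 0.0122 [ 0.4593 -0.2468] [ 0.4747 -0.2507]
```

View pics/a.png

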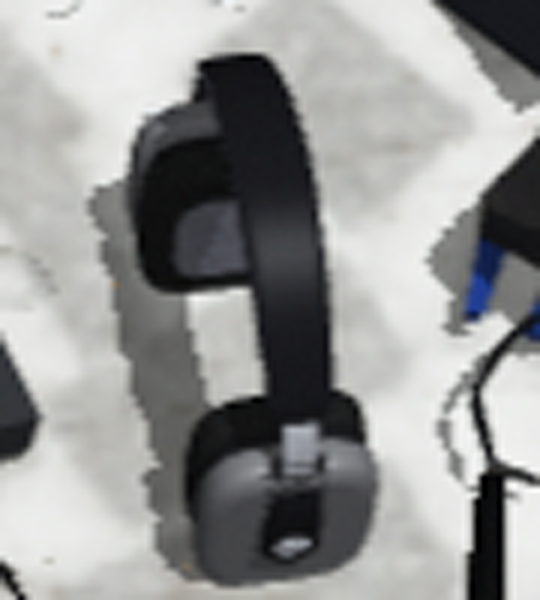

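View pics/b.png

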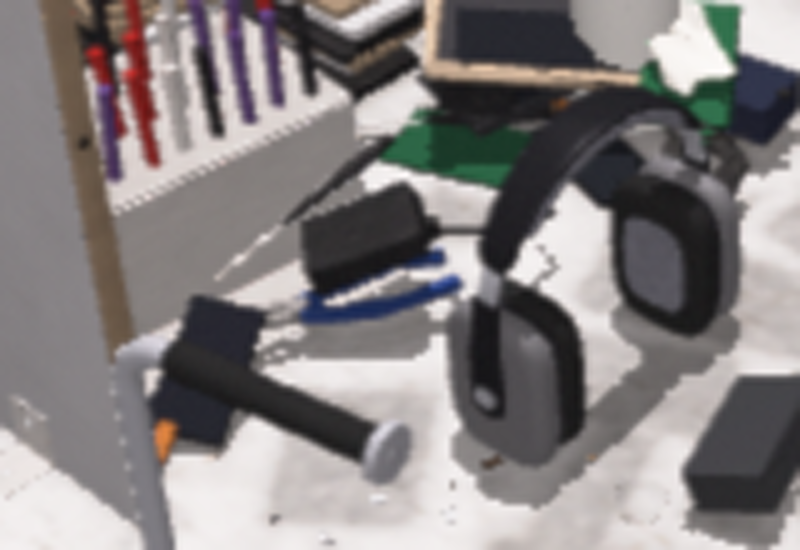

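View pics/c.png

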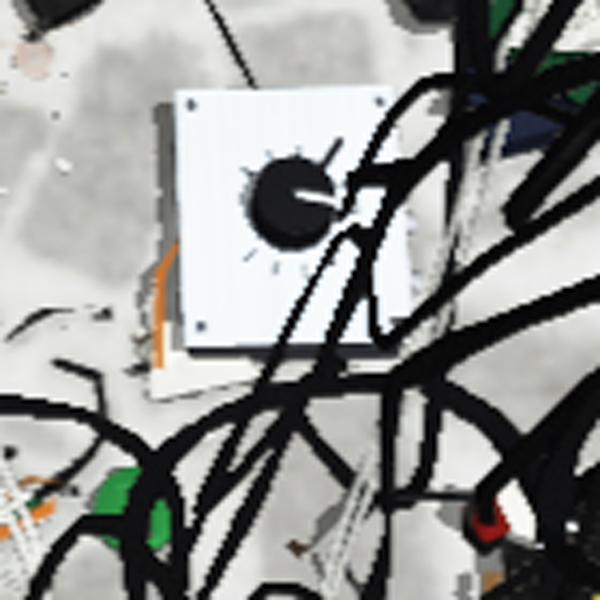

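View pics/d.png

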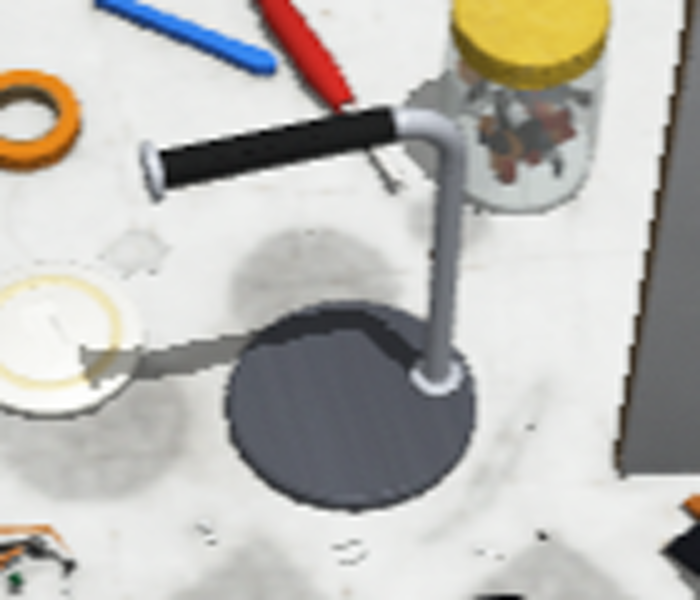

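The close-ups show the knob pointer at about (330,203), roughly straight back. The long mark is at (333,150), and the fat cables beyond it hang high. The bar slopes slightly in world yaw. I'll move along the front (small x) to look at the headphones from above.

Call:
arm_command:
  plan: [-1,0.41,0.82,0.11,0.61,-1,0.41,0.82,0.11,0.61,-1,0.41,0.82,0.11,0.61,-1,0.41,0.82,0.11,0.61,-1,0.41,0.82,0.11,0.61,-1,0.41,0.82,0.11,0.61,-1,0.41,0.82,0.11,0.61,-1,0.41,0.82,0.11,0.61,-1,0.41,0.82,0.11,0.61,-1,0.41,0.82,0.11,0.61]

```text
time_s: 2.05
ee_pos: [0.3213, -0.1985, 0.4489]
eef_rot: [3.141, 0.0, 1.57]
force: [0.1, -0.6, 0.9]
grip_width: 0.0942
```

Call:
arm_command:
  plan: [-1,0.2,0.58,0,0,-1,0.2,0.58,0,0,-1,0.2,0.58,0,0,-1,0.2,0.58,0,0,-1,0.67,0.65,0,0,-1,0.67,0.65,0,0,-1,0.67,0.65,0,0,-1,0.67,0.65,0,0,-1,0.67,0.65,0,0,-1,0.67,0.65,0,0,-1,0.67,0.65,0,0]

```text
time_s: 3.15
ee_pos: [0.5888, 0.0603, 0.4483]
eef_rot: [-3.141, 0.0, 1.565]
force: [-0.3, 0.0, 0.1]
grip_width: 0.094
```

Run:
```python
from h import *
prm=P("wrist"); im=vision.camera("wrist"); cv2.imwrite("pics/w1.png",im); 
print(sensors.get_obs()['ee_pos'],-prm[1].T@prm[2], prm[1][2])
for n,z in [("headphones",0),("band_top",.172),("band_under",.158),("bar_mid",.211)]:
    for x in vision.pinpoint(n,"wrist")[:2]: print(n,np.round(x['at'],1),round(x['confidence'],2),np.round(atz(x['at'],"wrist",z,prm),4))
for x in vision.silhouettes("headphones","wrist")[:1]:
    m=x['mask'].astype(np.uint8); cv2.imwrite("pics/w1m.png",im//2+(m*127)[...,None]); cv2.imwrite("hm.png",m*255)
    print(x['confidence'],m.sum())
```

```text
[0.58846728 0.06021093 0.44880365] [0.59085322 0.14239695 0.4287627 ] [-0.00365574 -0.28086496 -0.95974034]
band_top [136.4 333.7] 0.8 [0.5987 0.1403 0.172 ]
band_under [134.5 329.8] 0.77 [0.5963 0.1416 0.158 ]
0.93 10677
```

View pics/w1.png

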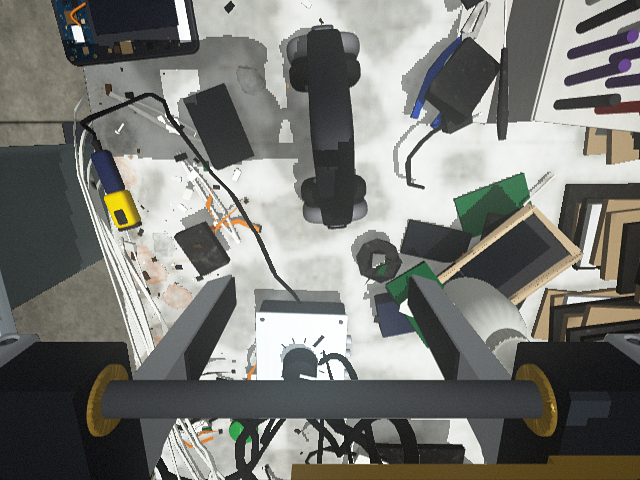

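View pics/w1m.png

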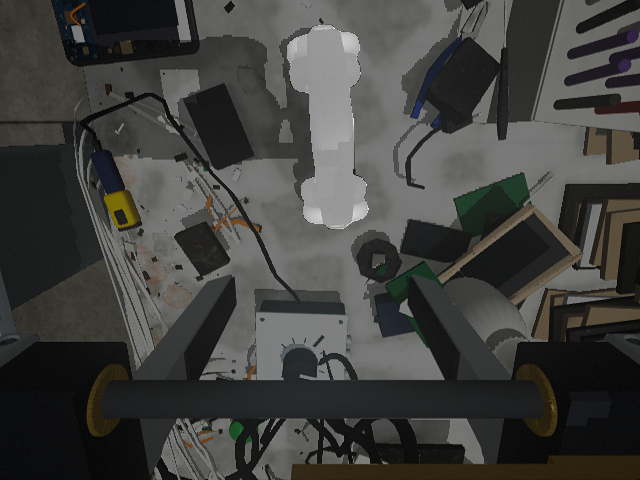

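From above, the headphones' band runs from about (322,40) to (338,205), with its crown near (333,136). The mask covers them cleanly. I'll fit pose and yaw with a silhouette model, and take the stand bar from the other cameras.

```bash
cat > fit.py <<'E'
from h import *
def parts(x,y,yaw):
    out=[]
    for s in (1,-1):
        t=np.linspace(0,2*np.pi,40); c,sn=np.cos(t),np.sin(t)
        u=np.sign(c)*abs(c)**.6*.034; w=.0455+np.sign(sn)*abs(sn)**.6*.0455
        out.append(np.concatenate([np.c_[u,np.full(40,s*yy),w] for yy in (.046,.086)]))
    t=np.linspace(0,np.pi,25)
    for i in range(24):
        q=[]
        for tt in t[i:i+2]:
            for r,h in ((.078,.087),(.066,.073)):
                for xx in (-.015,.015): q.append([xx,r*np.cos(tt),.085+h*np.sin(tt)])
        out.append(np.array(q))
    R=np.array([[np.cos(yaw),-np.sin(yaw),0],[np.sin(yaw),np.cos(yaw),0],[0,0,1]])
    return [p@R.T+[x,y,0] for p in out]
def render(v,prm):
    m=np.zeros((480,640),np.uint8)
    for p in parts(*v):
        q=proj(p,None,prm); cv2.fillConvexPoly(m,np.round(cv2.convexHull(q.astype(np.float32))*16).astype(np.int32),1,shift=4)
    return m
E
python3 - <<'E'
from fit import *
from scipy.optimize import minimize
M={}
for c in ("scene","side"):
    vision.camera(c)
    r=vision.silhouettes("headphones",c); print(c,[(x['confidence'],x['mask'].sum()) for x in r]); M[c]=(r[0]['mask'].astype(np.uint8),P(c))
M["wrist"]=(cv2.imread("hm.png",0)//255,P("wrist"))
import pickle; pickle.dump(M,open("M.pkl","wb"))
def cost(v,cs):
    s=0
    for c in cs:
        m,p=M[c]; r=render(v,p); s+=1-(m&r).sum()/(m|r).sum()
    return s
for cs in (["wrist"],["side"],["scene"],["wrist","side","scene"]):
    best=min((minimize(cost,[.597,.143,y0],args=(cs,),method="Nelder-Mead",options=dict(initial_simplex=np.array([[.597,.143,y0],[.605,.143,y0],[.597,.151,y0],[.597,.143,y0+.1]]))) for y0 in (0,.2)),key=lambda r:r.fun)
    print(cs,np.round(best.x,4),np.degrees(best.x[2]),best.fun)
# stand
for c in ("scene","side"):
    for n,z in (("bar_mid",.211),("stand",0),("band_top",.172)):
        for x in vision.pinpoint(n,c)[:1]: print(c,n,x['confidence'],np.round(atz(x['at'],c,z),4))
im=vision.camera("scene");cv2.imwrite("pics/sc1.png",im)
E
```

```text
scene [(0.62, np.int64(2242)), (0.33, np.int64(1428))]
side [(0.8, np.int64(1908))]
['wrist'] [0.598  0.1416 0.0807] 4.623825466245339 0.09068248237923326
['side'] [0.5994 0.1434 0.0274] 1.571379443807226 0.1982323232323232
['scene'] [0.5945 0.1387 0.0383] 2.195608575450973 0.15537696134711065
['wrist', 'side', 'scene'] [0.5974 0.1406 0.0712] 4.077471898769971 0.4830497807199219
scene bar_mid 0.92 [0.5038 0.4065 0.211 ]
scene stand 0.91 [ 0.533   0.4264 -0.    ]
scene band_top 0.83 [0.5882 0.1426 0.172 ]
side bar_mid 0.25 [ 0.5541 -0.1708  0.211 ]
side stand 0.5 [0.5439 0.4272 0.    ]
side band_top 0.89 [0.597  0.1508 0.172 ]
```

View pics/sc1.png

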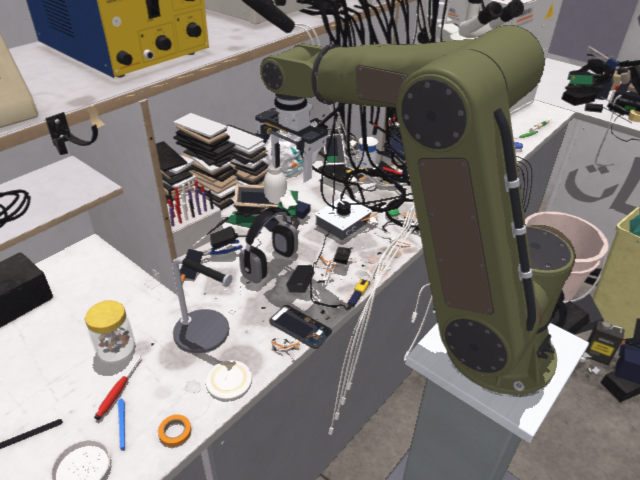

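Run:
```python
from h import *
p=atz([172,385],"side",0); print("panel foot",p)
# panel vertical edge height: scene top of brown edge (100,145)
o,d=ray([100,145],"scene")
# closest to vertical line at p
A=np.stack([d[:2],],1); 
s=np.dot(p[:2]-o[:2],d[:2])/np.dot(d[:2],d[:2]); print("on ray",o+s*d)
print(proj([[p[0],p[1],z] for z in (0,.1,.2,.3,.4)],"scene"))
```

```text
panel foot [0.68466548 0.37818671 0.        ]
on ray [0.67950404 0.36958156 0.51766155]
[[177.51178304 293.77962924]
 [171.66295081 263.9717743 ]
 [165.22203027 231.14641404]
 [158.09432074 194.82091803]
 [150.16378849 154.40393464]]
```

Call:
arm_command:
  plan: [-1,-0.2,0.67,0.06,0,-1,-0.2,0.67,0.06,0,-1,-0.2,0.67,0.06,0,-1,-0.2,0.67,0.06,0,-1,-0.2,0.67,0.06,0,-1,-0.2,0.67,0.06,0,-1,-0.2,0.67,0.06,0,-1,-0.2,0.67,0.06,0]

```text
time_s: 4.8
ee_pos: [0.5091, 0.3291, 0.4724]
eef_rot: [-3.141, 0.0, 1.568]
force: [-0.0, -1.7, 0.8]
grip_width: 0.0939
```

Run:
```python
from h import *
prm=P("wrist"); im=vision.camera("wrist"); cv2.imwrite("pics/w2.png",im); 
import pickle; pickle.dump(prm,open("w2.pkl","wb"))
print(sensors.get_obs()['ee_pos'],-prm[1].T@prm[2])
for n,z in [("stand",0),("bar_mid",.211),("band_top",.172)]:
    for x in vision.pinpoint(n,"wrist")[:2]: print(n,np.round(x['at'],1),round(x['confidence'],2),np.round(atz(x['at'],"wrist",z,prm),4))
```

```text
[0.50944926 0.3283501  0.4724116 ] [0.51088436 0.41119293 0.45287638]
stand [126.5 351.8] 0.56 [0.5468 0.419  0.    ]
stand [412.3 406.6] 0.5 [ 6.399e-01 -2.000e-04  0.000e+00]
bar_mid [130.8 319.1] 0.9 [0.509  0.4127 0.211 ]
band_top [427.3 415.3] 0.95 [0.6005 0.1385 0.172 ]
```

View pics/w2.png

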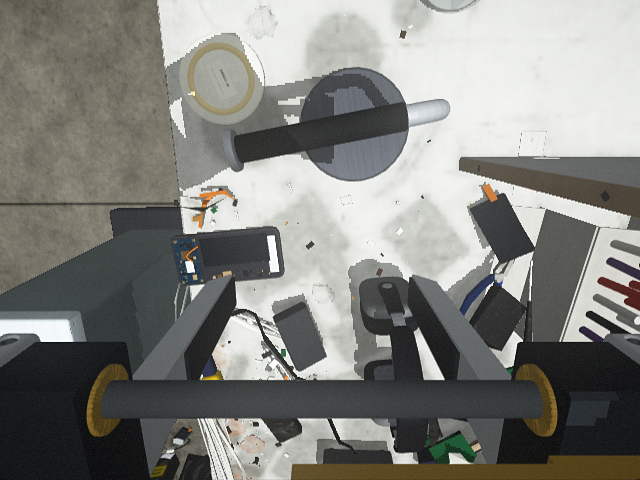

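The bar shows clearly from above: the sleeve runs from the disc end at about (241,149) to the bend at about (407,118), with the base at (355,124). The panel stays well to the right (x > 0.66).

Run:
```python
from h import *
import pickle; prm=pickle.load(open("w2.pkl","rb"))
im=cv2.imread("pics/w2.png"); cv2.imwrite("pics/w2c.png",cv2.resize(im[60:190,210:460],(800,416),interpolation=cv2.INTER_CUBIC))
g=cv2.cvtColor(im,cv2.COLOR_BGR2GRAY)
# sleeve: dark pixels
m=((g<70)).astype(np.uint8); m[:, :225]=0;m[:, 420:]=0;m[180:]=0;m[:95]=0
n,l,s,c=cv2.connectedComponentsWithStats(m); i=1+np.argmax(s[1:,4]); print(s[i],c[i])
m=(l==i); r=cv2.minAreaRect(np.argwhere(m)[:,::-1].astype(np.float32)); b=cv2.boxPoints(r); print(r); 
e=[]
for k in range(4):
    if np.linalg.norm(b[k]-b[(k+1)%4])<60: e.append((b[k]+b[(k+1)%4])/2)
for z in (.211,):
    w=[atz(q[::-1],None,z,prm) for q in e]; print(e,np.round(w,4)); d=w[0]-w[1]; print(np.linalg.norm(d),np.degrees(np.arctan2(d[1],d[0]))%180,(w[0]+w[1])/2)
```

```text
[ 234   95  174   69 5500] [321.08163636 130.26636364]
((318.9359130859375, 125.32594299316406), (63.82204055786133, 175.47970581054688), 71.37842559814453)
[] []Traceback (most recent call last):
  File "<stdin>", line 13, in <module>
IndexError: list index out of range
```

View pics/w2c.png

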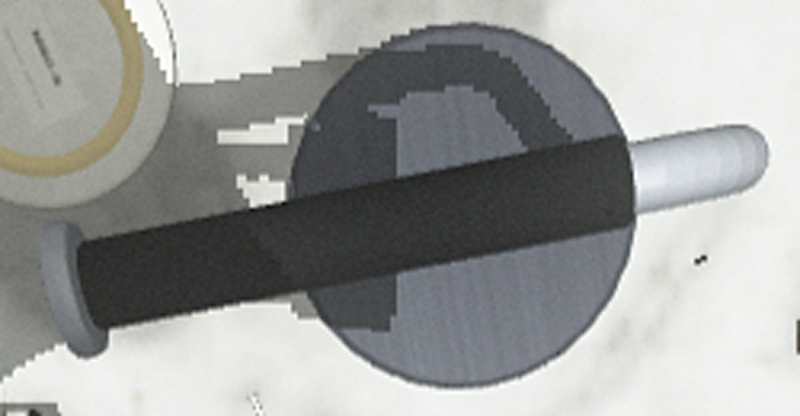

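The zoomed view puts the sleeve ends at (238.8,149.1) and (407.5,116.6) in full-picture pixels.

Run:
```python
from h import *
import pickle; prm=pickle.load(open("w2.pkl","rb"))
w=[atz(q,None,.211,prm) for q in ([149.1,238.8],[116.6,407.5])]
d=w[1]-w[0]; print(w,np.linalg.norm(d),np.degrees(np.arctan2(d[1],d[0])),(w[0]+w[1])/2)
print(sensors.get_obs()['ee_pos'],sensors.get_obs()['eef_rot'])
```

```text
[array([0.45625871, 0.40135492, 0.211     ]), array([0.5655625 , 0.42130537, 0.211     ])] 0.11110958102798088 10.34392935371636 [0.5109106  0.41133015 0.211     ]
[0.50967733 0.32782676 0.47261222] [-3.14152102e+00  1.41838389e-04  1.56582514e+00]
```

Call:
arm_command:
  plan: [-1,0.22,-0.47,0,0.04,-1,0.22,-0.47,0,0.04,-1,0.22,-0.47,0,0.04,-1,0.22,-0.47,0,0.04,-1,0.22,-0.47,0,0.04,-1,0.22,-0.47,-0.1,0.04,-1,0.22,-0.47,-0.2,0.04,-1,0.22,-0.47,-0.28,0.04,-1,0.22,-0.47,-0.28,0.04]

```text
time_s: 5.9
ee_pos: [0.5967, 0.1404, 0.3565]
eef_rot: [-3.134, 0.001, 1.65]
force: [0.0, -0.0, -0.1]
grip_width: 0.0941
```

Run:
```python
from h import *
im=vision.camera("wrist"); cv2.imwrite("pics/w3.png",im); im=vision.camera("scene"); cv2.imwrite("pics/s3.png",cv2.resize(im[150:310,180:400],(770,560),interpolation=cv2.INTER_CUBIC))
```

```text
(no output)
```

View pics/w3.png

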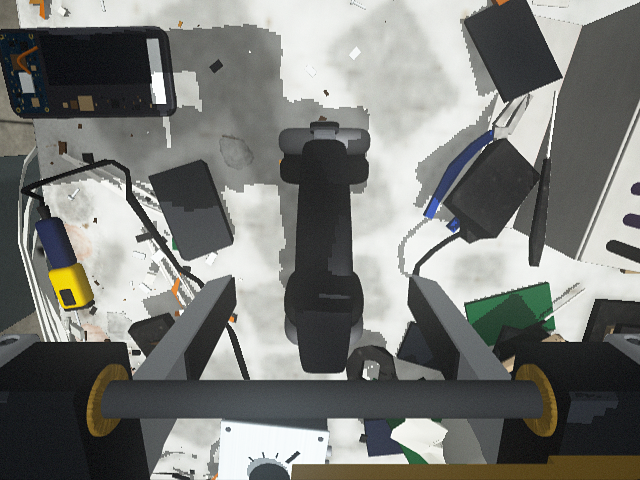

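View pics/s3.png

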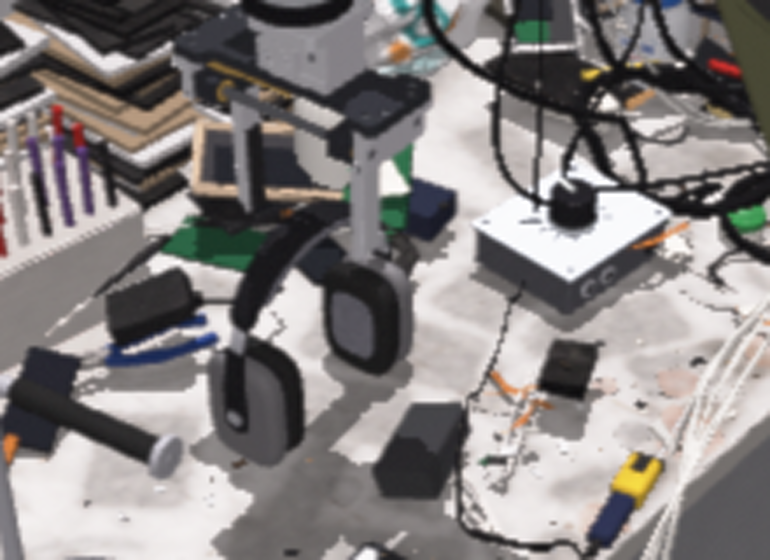

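The band lies centred between the fingers (columns 300–355) and parallel to the closing plane. The scene shows both fingers straddling the crown. Closing now.

Call:
arm_command:
  plan: [1,0,0,0,0,1,0,0,0,0,1,0,0,0,0,1,0,0,0,0,1,0,0,0,0,1,0,0,0,0,1,0,0,0,0,1,0,0,0,0]
  newtons: 25

```text
time_s: 6.8
ee_pos: [0.5972, 0.1409, 0.3606]
eef_rot: [-3.142, 0.0, 1.651]
force: [-0.2, 0.1, -0.1]
grip_width: 0.0333
```

Call:
arm_command:
  plan: [1,0,0,0,0,1,0,0,0,0,1,0,0,0,0]

```text
time_s: 7.1
ee_pos: [0.5972, 0.1409, 0.3606]
eef_rot: [-3.141, 0.0, 1.651]
force: [-1.2, 0.1, -0.2]
grip_width: 0.0289
```

Run:
```python
from h import *
im=vision.camera("wrist"); cv2.imwrite("pics/w4.png",im)
```

```text
(no output)
```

View pics/w4.png

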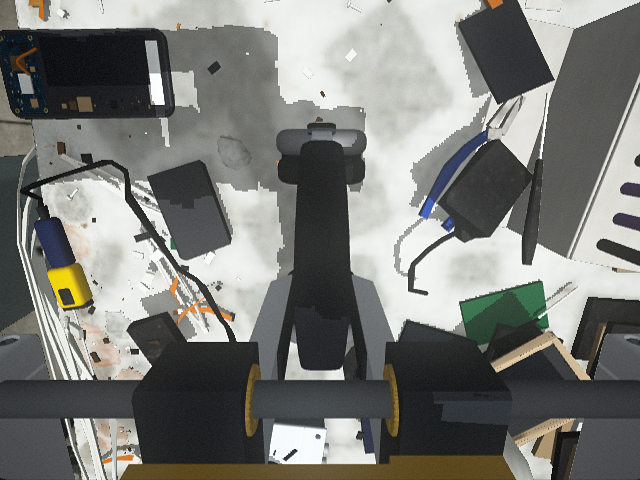

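Gripped: the opening is 28.9 mm on the 30 mm band. Next I'll lift gently and go round to the bar's free end at moderate speed, so the headphones can slide over from the end with a cup on each side.

Call:
arm_command:
  plan: [1,0,0,0.03,0,1,0,0,0.08,0,1,0,0,0.14,0,1,0,0,0.2,0,1,0,0,0.25,0,1,-0.03,0.01,0.25,0.01,1,-0.08,0.02,0.25,0.02,1,-0.14,0.04,0.25,0.03,1,-0.2,0.06,0.25,0.04,1,-0.26,0.08,0.25,0.05,1,-0.32,0.09,0.25,0.05,1,-0.38,0.1,0.25,0.05,1,-0.44,0.12,0.25,0.05,1,-0.49,0.14,0.25,0.05,1,-0.52,0.15,0.25,0.05,1,-0.53,0.15,0.25,0.05,1,-0.53,0.15,0.25,0.05]
  newtons: 35

```text
time_s: 8.85
ee_pos: [0.3852, 0.2009, 0.461]
eef_rot: [3.141, -0.0, 1.756]
force: [-0.1, -0.9, -3.2]
grip_width: 0.0291
```

Run:
```python
from h import *
im=vision.camera("scene"); cv2.imwrite("pics/s5.png",cv2.resize(im[150:400,150:450],(720,600),interpolation=cv2.INTER_CUBIC))
im=vision.camera("side"); cv2.imwrite("pics/d5.png",cv2.resize(im[60:300,200:440],(600,600),interpolation=cv2.INTER_CUBIC))
```

```text
(no output)
```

View pics/s5.png

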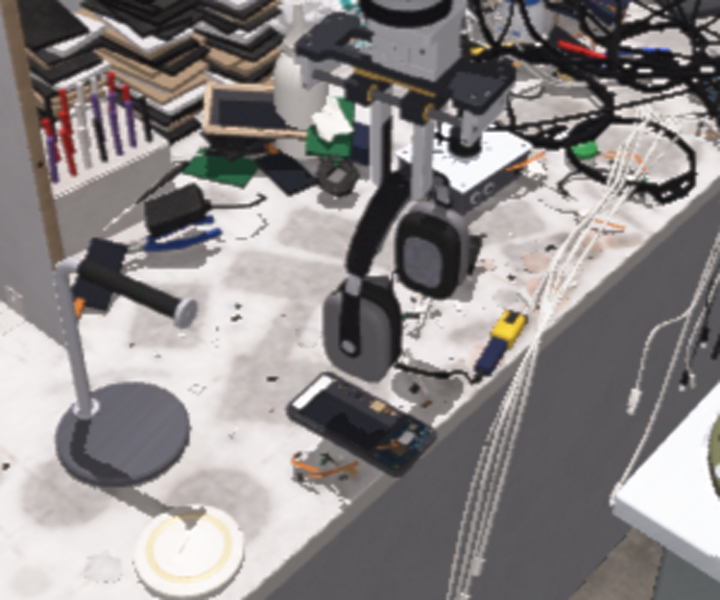

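View pics/d5.png

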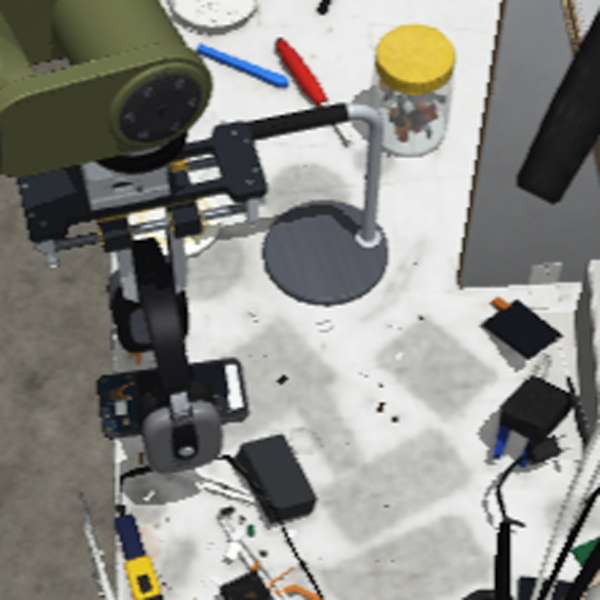

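Call:
arm_command:
  plan: [1,0,0.03,0,0,1,0,0.09,0,0,1,0,0.16,0,0,1,0,0.23,0,0,1,0,0.3,0,0,1,0,0.37,0,0,1,0,0.43,0,0,1,0,0.46,0,0,1,0,0.47,0,0,1,0,0.47,0,0,1,0,0.47,0,0]

```text
time_s: 10.05
ee_pos: [0.3853, 0.3883, 0.4607]
eef_rot: [-3.142, 0.0, 1.755]
force: [0.0, -0.3, -3.4]
grip_width: 0.0285
```

Run:
```python
from h import *
im=vision.camera("scene"); cv2.imwrite("pics/s6.png",cv2.resize(im[150:400,120:420],(720,600),interpolation=cv2.INTER_CUBIC))
im=vision.camera("wrist"); cv2.imwrite("pics/w6.png",im)
```

```text
(no output)
```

View pics/s6.png

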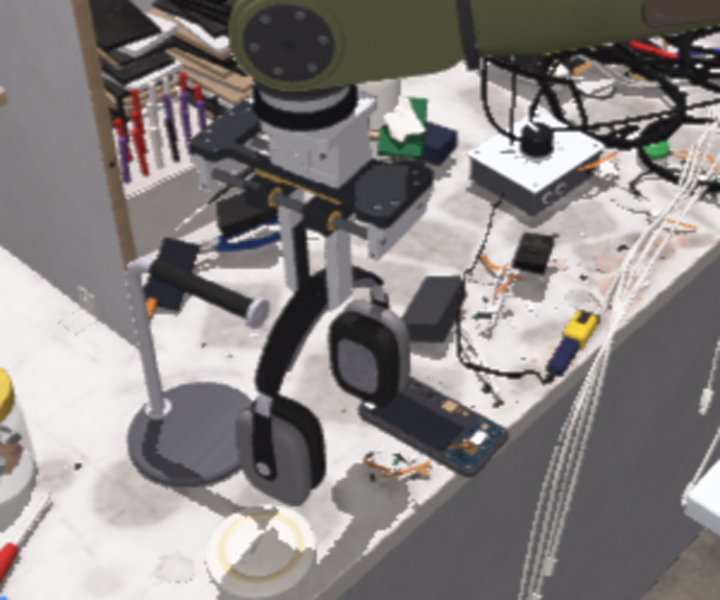

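View pics/w6.png

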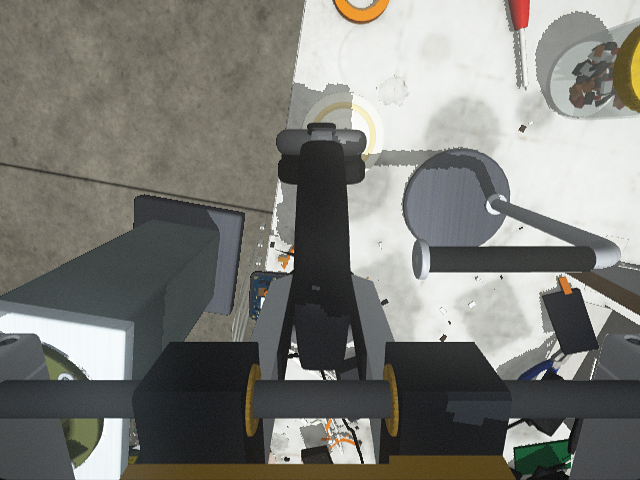

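Before sliding, the cups are level and upright. In the wrist view the bar runs horizontally, from the disc at (421,259) to about (592,257), so the yaw matches. I'll check the lateral alignment from this picture.

Run:
```python
from h import *
w=[atz(q,"wrist",.211) for q in ([259.5,428],[257,594])]
d=w[1]-w[0]; print(w,np.linalg.norm(d),np.degrees(np.arctan2(d[1],d[0])))
t=np.array(sensors.get_obs()['ee_pos'])[:2]; a=np.radians(10.3); u=np.array([np.cos(a),np.sin(a)]); n=np.array([-u[1],u[0]])
m=np.array([.5110,.4115]); print("s,off prior",(t-m)@u,(t-m)@n, "new off",(t-w[0][:2])@n,(t-w[1][:2])@n,"s of w0",(w[0][:2]-m)@u)
```

```text
[array([0.4581634 , 0.40122736, 0.211     ]), array([0.56859507, 0.42368634, 0.211     ])] 0.11269232090125111 11.49571654006551
s,off prior -0.12780105580130702 -0.0004160891481982855 new off 0.0002437079904524971 -0.0021079188207142555 s of w0 -0.05382191103384063
```

Aligned within 2 mm. Sliding over the bar, holding the height.

Call:
arm_command:
  plan: [1,0.02,0.004,0,0,1,0.06,0.012,0,0,1,0.11,0.021,0,0,1,0.16,0.03,0,0,1,0.21,0.04,0,0,1,0.26,0.05,0,0,1,0.3,0.057,0,0,1,0.315,0.06,0,0,1,0.315,0.06,0,0,1,0.315,0.06,0,0]

```text
time_s: 11.15
ee_pos: [0.5109, 0.4128, 0.4607]
eef_rot: [-3.141, -0.0, 1.756]
force: [0.6, -0.7, -2.6]
grip_width: 0.0283
```

Run:
```python
from h import *
im=vision.camera("scene"); cv2.imwrite("pics/s7.png",cv2.resize(im[150:400,100:400],(720,600),interpolation=cv2.INTER_CUBIC))
im=vision.camera("side"); cv2.imwrite("pics/d7.png",cv2.resize(im[60:260,200:440],(720,600),interpolation=cv2.INTER_CUBIC))
```

View pics/s7.png

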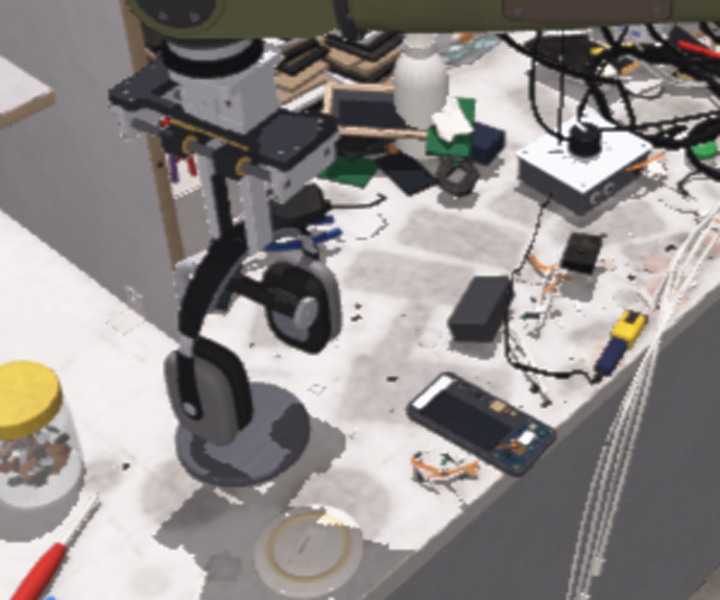

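View pics/d7.png

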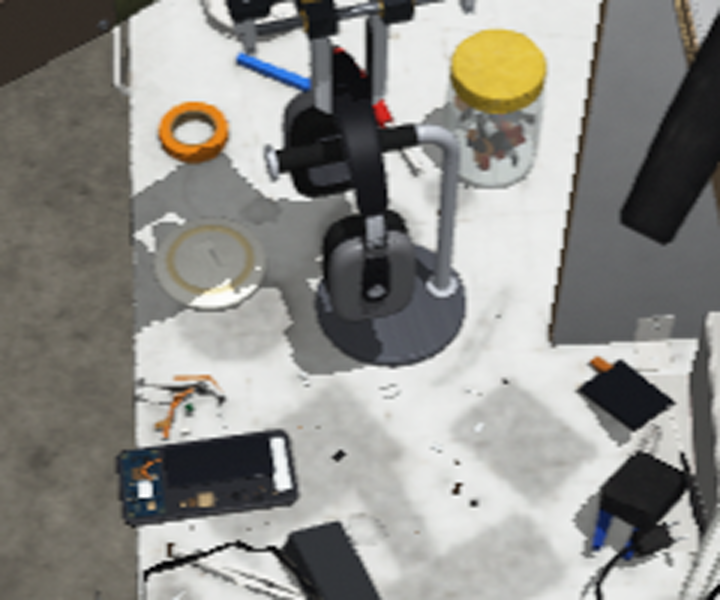

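The bar passes through between the cups, with one cup on each side and the band between disc and bend. I'll lower most of the 38 mm, then in small steps while watching the force.

Call:
arm_command:
  plan: [1,0,0,-0.02,0,1,0,0,-0.04,0,1,0,0,-0.06,0,1,0,0,-0.075,0,1,0,0,-0.08,0,1,0,0,-0.08,0,1,0,0,-0.08,0]

```text
time_s: 11.95
ee_pos: [0.5112, 0.413, 0.429]
eef_rot: [3.141, -0.0, 1.756]
force: [0.3, 0.3, -2.1]
grip_width: 0.0284
```

Call:
arm_command:
  plan: [1,0,0,-0.003,0,1,0,0,-0.006,0,1,0,0,-0.009,0,1,0,0,-0.009,0,1,0,0,-0.009,0]

```text
time_s: 12.45
ee_pos: [0.5112, 0.4129, 0.425]
eef_rot: [3.142, -0.0, 1.756]
force: [-0.2, 0.4, -2.3]
grip_width: 0.0283
```

Call:
arm_command:
  plan: [1,0,0,-0.002,0,1,0,0,-0.004,0,1,0,0,-0.005,0,1,0,0,-0.005,0,1,0,0,-0.005,0]

```text
time_s: 12.95
ee_pos: [0.5112, 0.4129, 0.423]
eef_rot: [-3.142, -0.0, 1.756]
force: [-0.1, -0.0, -2.5]
grip_width: 0.0288
```

Call:
arm_command:
  plan: [1,0,0,-0.002,0,1,0,0,-0.004,0,1,0,0,-0.005,0,1,0,0,-0.005,0,1,0,0,-0.005,0]

```text
time_s: 13.45
ee_pos: [0.5111, 0.4129, 0.4217]
eef_rot: [3.141, -0.0, 1.756]
force: [-2.6, -2.1, 4.2]
grip_width: 0.0289
```

The force rose from -2.5 to +4.2 N, so the band rests on the bar. Releasing gently, opening only partway so the fingers stay clear of the stop disc, then straight up.

Call:
arm_command:
  plan: [0.3,0,0,0,0,0.2,0,0,0,0,0.1,0,0,0,0,0,0,0,0,0,-0.05,0,0,0,0,-0.05,0,0,0,0]
  newtons: 5

```text
time_s: 14.05
ee_pos: [0.5112, 0.413, 0.421]
eef_rot: [-3.141, 0.0, 1.756]
force: [-0.3, 0.0, -0.8]
grip_width: 0.0492
```

Run:
```python
from h import *
im=vision.camera("scene"); cv2.imwrite("pics/s8.png",cv2.resize(im[180:380,100:340],(720,600),interpolation=cv2.INTER_CUBIC))
im=vision.camera("wrist"); cv2.imwrite("pics/w8.png",im)
```

```text
(no output)
```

View pics/s8.png

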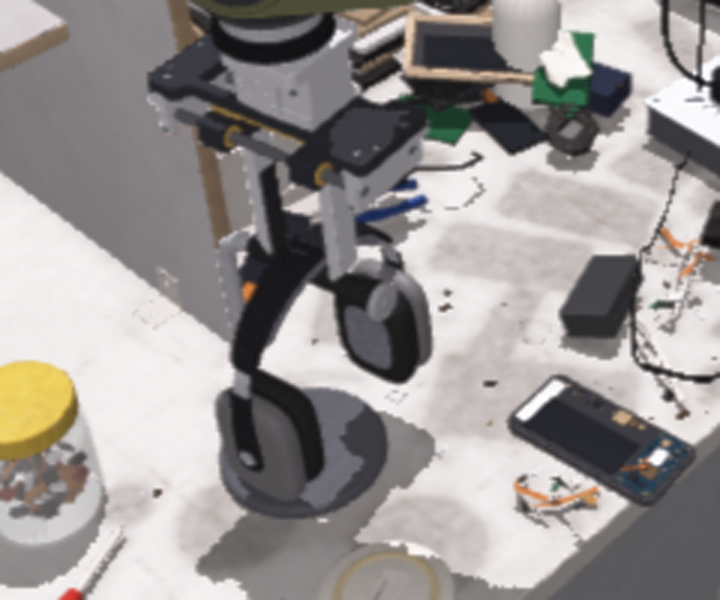

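View pics/w8.png

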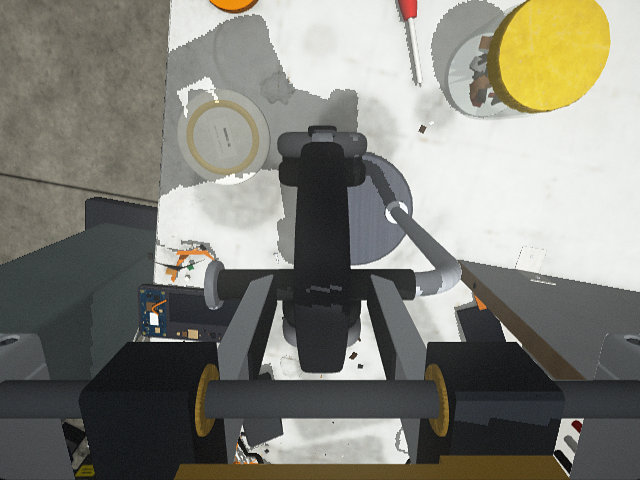

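Released. The band crosses the sleeve near its middle in the wrist picture (sleeve columns 220–415, band 295–350), with the fingers clear on both sides. Going straight up.

Call:
arm_command:
  plan: [-0.05,0,0,0.04,0,-0.05,0,0,0.1,0,-0.05,0,0,0.2,0,-0.05,0,0,0.25,0,-0.05,0,0,0.25,0]

```text
time_s: 14.65
ee_pos: [0.5107, 0.4127, 0.5244]
eef_rot: [3.137, -0.002, 1.756]
force: [0.6, 0.8, -0.9]
grip_width: 0.0492
```

Run:
```python
from h import *
im=vision.camera("scene"); cv2.imwrite("pics/s9.png",cv2.resize(im[180:380,100:340],(720,600),interpolation=cv2.INTER_CUBIC))
im=vision.camera("side"); cv2.imwrite("pics/d9.png",cv2.resize(im[60:260,200:440],(720,600),interpolation=cv2.INTER_CUBIC))
```

```text
(no output)
```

View pics/s9.png

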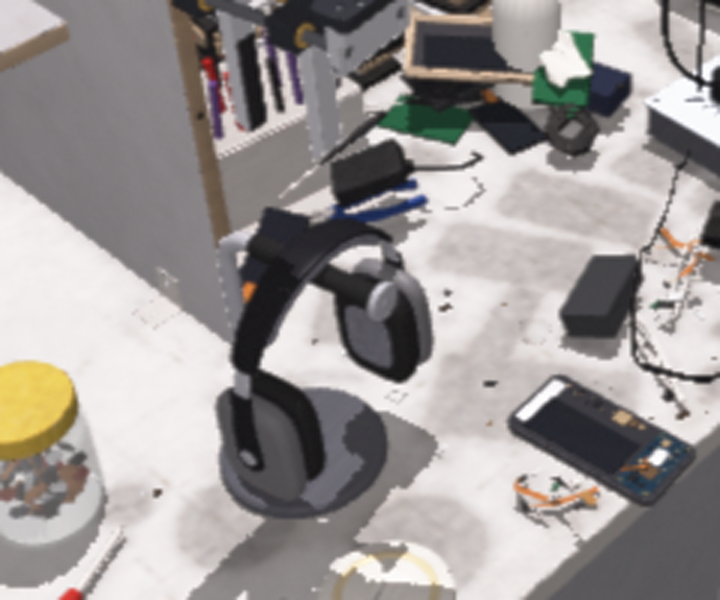

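View pics/d9.png

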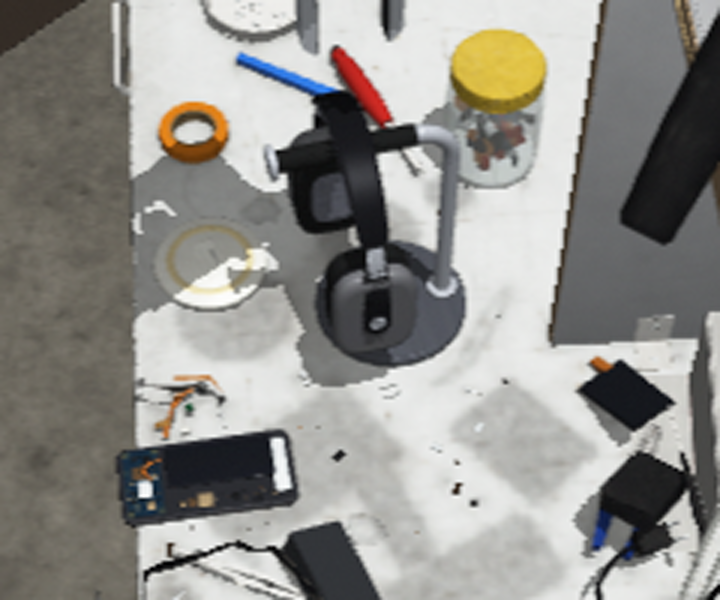

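The headphones hang level on the sleeve, well between disc and bend and with a cup free on each side. The phone is undisturbed. On to the amplifier.

Call:
arm_command:
  plan: [-0.05,-0.03,-0.95,0.02,-0.09,-0.05,-0.03,-0.95,0.02,-0.09,-0.05,-0.03,-0.95,0.02,-0.09,-0.05,-0.03,-0.95,0.02,-0.09,-0.05,-0.03,-0.95,0.02,-0.09,-0.05,-0.03,-0.95,0.02,-0.09,-1,-0.03,-0.95,0.02,-0.09,-1,-0.03,-0.95,0.02,-0.09,-1,-0.03,-0.95,0.02,-0.09]

```text
time_s: 15.65
ee_pos: [0.4991, 0.03, 0.5276]
eef_rot: [-3.139, 0.0, 1.563]
force: [-0.2, 0.6, -0.0]
grip_width: 0.0701
```

Call:
arm_command:
  plan: [-1,0.1,-0.29,-0.25,0,-1,0.1,-0.29,-0.25,0,-1,0.1,-0.29,-0.25,0,-1,0.1,-0.29,-0.25,0,-1,0.1,-0.29,-0.25,0]

```text
time_s: 16.15
ee_pos: [0.5394, -0.0832, 0.427]
eef_rot: [-3.138, -0.001, 1.566]
force: [0.5, 0.0, 0.4]
grip_width: 0.0938
```

Run:
```python
from h import *
prm=P("wrist"); im=vision.camera("wrist"); cv2.imwrite("pics/w10.png",im); 
import pickle; pickle.dump(prm,open("w10.pkl","wb"))
o=sensors.get_obs(); print(o['ee_pos'],o['eef_rot'],-prm[1].T@prm[2])
for n,z in [("amp",0),("knob_top",.073),("pot",0)]:
    for x in vision.pinpoint(n,"wrist")[:2]: print(n,np.round(x['at'],1),round(x['confidence'],2),np.round(atz(x['at'],"wrist",z,prm),4))
im=vision.camera("scene"); cv2.imwrite("pics/s10.png",cv2.resize(im[120:320,280:520],(720,600),interpolation=cv2.INTER_CUBIC))
```

```text
[ 0.53924299 -0.08237112  0.428599  ] [-3.14031746e+00 -5.13333001e-04  1.56735481e+00] [ 0.54128726 -0.00107099  0.40761541]
amp [242.8 340.3] 0.6 [ 0.5611 -0.1256  0.    ]
knob_top [263.5 347.4] 0.97 [ 0.5648 -0.1248  0.073 ]
pot [341.8 274.6] 0.58 [ 0.4774 -0.2594  0.    ]
pot [263.7 349.3] 0.28 [ 0.5722 -0.1521  0.    ]
```

View pics/w10.png

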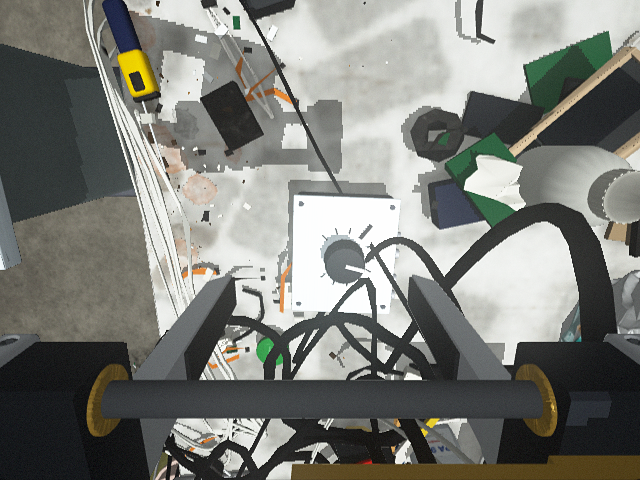

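View pics/s10.png

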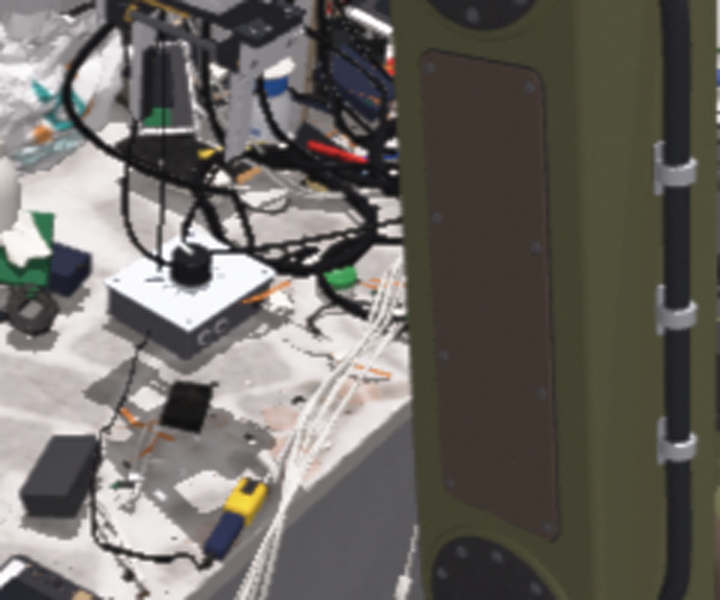

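The knob sits at (345,260), with its white pointer aiming at about (365,268). The long mark is at (366,230). Cables cross behind and to the right of the amp. Zooming in to measure the pointer and marks.

Run:
```python
import cv2
im=cv2.imread("pics/w10.png"); cv2.imwrite("pics/w10c.png",cv2.resize(im[185:325,280:420],(600,600),interpolation=cv2.INTER_CUBIC))
```

```text
(no output)
```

View pics/w10c.png

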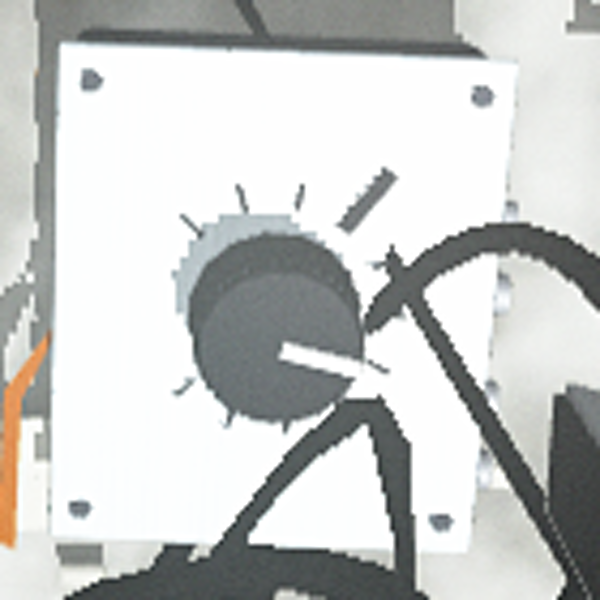

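Run:
```python
from h import *
import pickle; prm=pickle.load(open("w10.pkl","rb"))
f=lambda x,y,z: atz([185+y/4.286,280+x/4.286],None,z,prm)
c=f(278,346,.073); print("knob",c)
a,b=f(283,350,.073),f(362,370,.073); d=b-a; print("pointer tip",b, "ang line",np.degrees(np.arctan2(d[1],d[0])),"ang c-tip",np.degrees(np.arctan2(*(b-c)[[1,0]])))
S=np.array([f(*q,.046) for q in ((91,80),(483,97),(80,508),(442,522))]); print("amp centre",S.mean(0)); print("amp yaw",[np.degrees(np.arctan2(*(S[j]-S[i])[[1,0]])) for i,j in ((0,1),(2,3))],[np.degrees(np.arctan2(*(S[i]-S[j])[[1,0]]))-90 for i,j in ((0,2),(1,3))],np.linalg.norm(S[1]-S[0]),np.linalg.norm(S[2]-S[0]))
m=[f(345,228,.046),f(390,174,.046)]; d=m[1]-m[0]; print("mark",m,np.linalg.norm(d),np.degrees(np.arctan2(d[1],d[0])), [np.degrees(np.arctan2(*(q-c)[[1,0]])) for q in m])
# outline fit: side
```

```text
knob [ 0.56231092 -0.12717433  0.073     ]
pointer tip [ 0.58196879 -0.13318662  0.073     ] ang line -15.192805202487794 ang c-tip -17.006064870756386
amp centre [ 0.56278765 -0.12792829  0.046     ]
amp yaw [np.float64(-2.7194927709921495), np.float64(-2.5505772115960386)] [np.float64(-2.6156866098573914), np.float64(-2.505029381157456)] 0.09377975013082959 0.11247800556119326
mark [array([ 0.58000305, -0.1065682 ,  0.046     ]), array([ 0.59056122, -0.09295255,  0.046     ])] 0.017229653929775622 52.208413517537025 [np.float64(49.35109155846403), np.float64(50.46010508270647)]
```

The pointer stands at about -16° world and the long mark at about 51° (amp yaw -2.6°), so the knob needs about +67° counter-clockwise. I'll bring the jaws in at yaw 140°, so that the fingers sweep clear of the cable side, and only part open.

Call:
arm_command:
  plan: [-0.28,0.058,-0.112,0,0.1,-0.28,0.058,-0.112,0,0.2,-0.28,0.058,-0.112,-0.05,0.3,-0.28,0.058,-0.112,-0.1,0.4,-0.28,0.058,-0.112,-0.15,0.42,-0.28,0.058,-0.112,-0.2,0.42,-0.28,0.058,-0.112,-0.25,0.42,-0.28,0.058,-0.112,-0.3,0.42,-0.28,0.058,-0.112,-0.3,0.42,-0.28,0.058,-0.112,-0.3,0.42]

```text
time_s: 17.4
ee_pos: [0.5626, -0.1274, 0.3101]
eef_rot: [3.141, 0.001, 2.448]
force: [0.2, -1.1, 0.6]
grip_width: 0.06
```

Run:
```python
from h import *
prm=P("wrist"); im=vision.camera("wrist"); cv2.imwrite("pics/w11.png",im)
for x in vision.pinpoint("knob_top","wrist")[:2]: print(np.round(x['at'],1),round(x['confidence'],2),np.round(atz(x['at'],"wrist",.073,prm),4))
im=vision.camera("side"); cv2.imwrite("pics/d11.png",cv2.resize(im[280:480,230:470],(720,600),interpolation=cv2.INTER_CUBIC))
im=vision.camera("scene"); cv2.imwrite("pics/s11.png",cv2.resize(im[120:320,240:480],(720,600),interpolation=cv2.INTER_CUBIC))
```

```text
[263.4 321.1] 0.63 [ 0.5628 -0.1266  0.073 ]
```

View pics/w11.png

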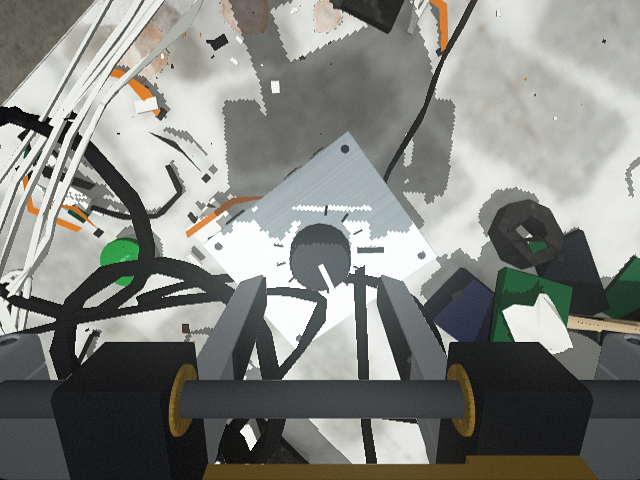

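View pics/d11.png

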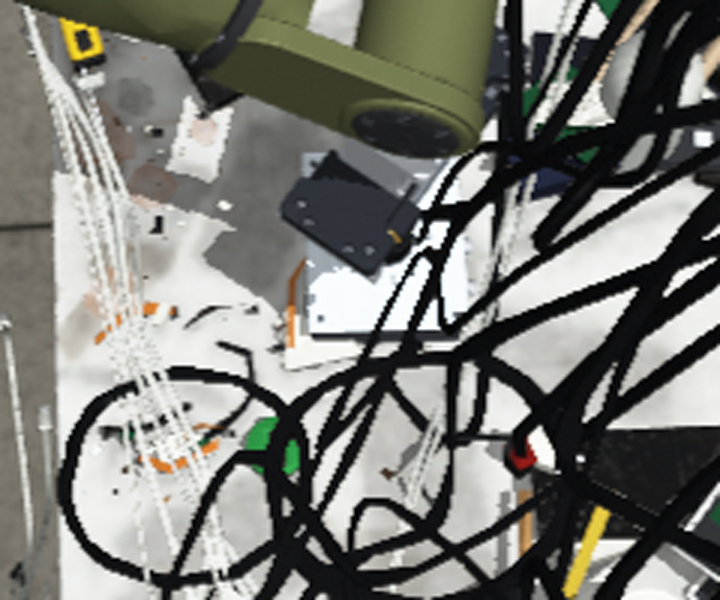

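View pics/s11.png

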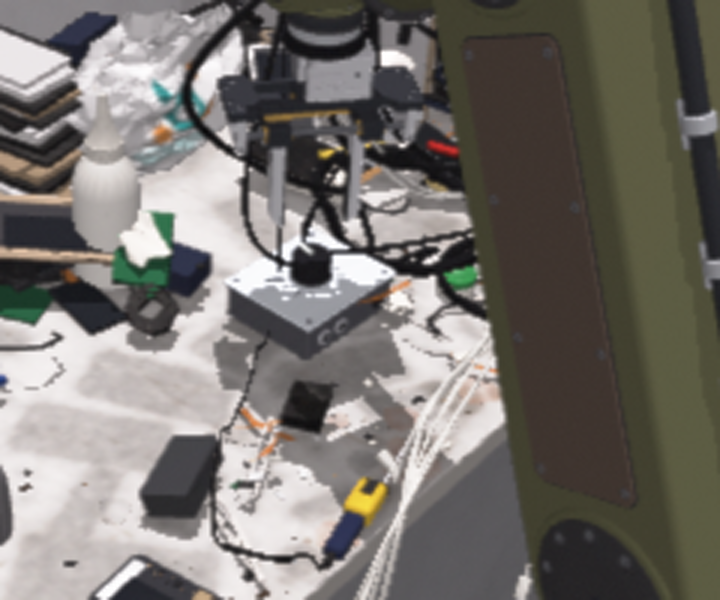

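The knob is centred between the fingers at (321,258), and there has been no contact. Descending round it slowly.

Call:
arm_command:
  plan: [-0.28,0,0,-0.03,0,-0.28,0,0,-0.06,0,-0.28,0,0,-0.09,0,-0.28,0,0,-0.12,0,-0.28,0,0,-0.14,0,-0.28,0,0,-0.14,0]

```text
time_s: 18.2
ee_pos: [0.5622, -0.1278, 0.2515]
eef_rot: [-3.141, -0.002, 2.447]
force: [-0.9, 0.2, -0.3]
grip_width: 0.0604
```

Call:
arm_command:
  plan: [1,0,0,0,0,1,0,0,0,0,1,0,0,0,0,1,0,0,0,0,1,0,0,0,0,1,0,0,0,0]
  newtons: 20

```text
time_s: 18.8
ee_pos: [0.5623, -0.1282, 0.2536]
eef_rot: [-3.141, 0.001, 2.447]
force: [-4.5, -4.2, 4.6]
grip_width: 0.0397
```

The knob is gripped (39.7 mm). Turning counter-clockwise by 67° in small steps.

Call:
arm_command:
  plan: [1,0,0,0,0.03,1,0,0,0,0.08,1,0,0,0,0.13,1,0,0,0,0.18,1,0,0,0,0.23,1,0,0,0,0.28,1,0,0,0,0.33,1,0,0,0,0.38,1,0,0,0,0.43,1,0,0,0,0.48,1,0,0,0,0.53,1,0,0,0,0.56,1,0,0,0,0.56,1,0,0,0,0.56]

```text
time_s: 20.2
ee_pos: [0.5624, -0.1272, 0.2536]
eef_rot: [3.14, 0.001, -2.663]
force: [-2.6, 6.0, 5.1]
grip_width: 0.0397
```

Run:
```python
from h import *
import pickle
prm=P("wrist"); im=vision.camera("wrist"); cv2.imwrite("pics/w12.png",im); pickle.dump(prm,open("w12.pkl","wb"))
o=sensors.get_obs(); print(o['force'],o['moment'],o['qpos'])
```

```text
[-3.67135578  6.01357193  5.61067552] [1.45136608 0.49100003 0.06970685] [-2.86052023e-01  5.22414608e-01  1.58465733e+00  1.62175807e-03
  1.03482853e+00 -2.33622072e+00]
```

View pics/w12.png

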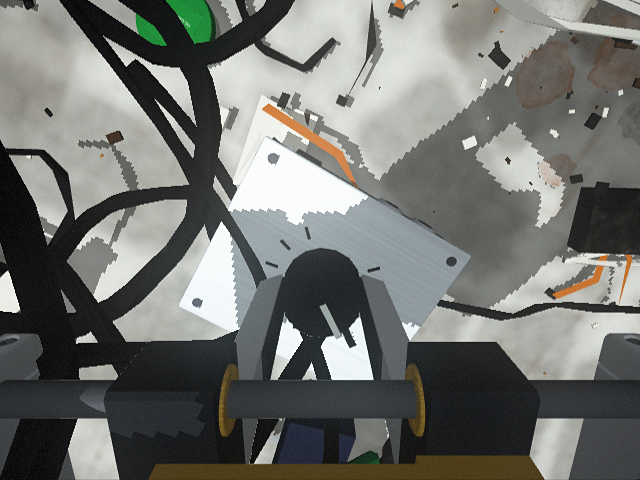

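The pointer (322–342, 305–338) now ends next to the long mark, the dark bar at about (347,333). Measuring both.

Run:
```python
import cv2
im=cv2.imread("pics/w12.png"); cv2.imwrite("pics/w12c.png",cv2.resize(im[230:360,260:390],(780,780),interpolation=cv2.INTER_CUBIC)[:600+180][:,:780][180:780])
```

```text
(no output)
```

View pics/w12c.png

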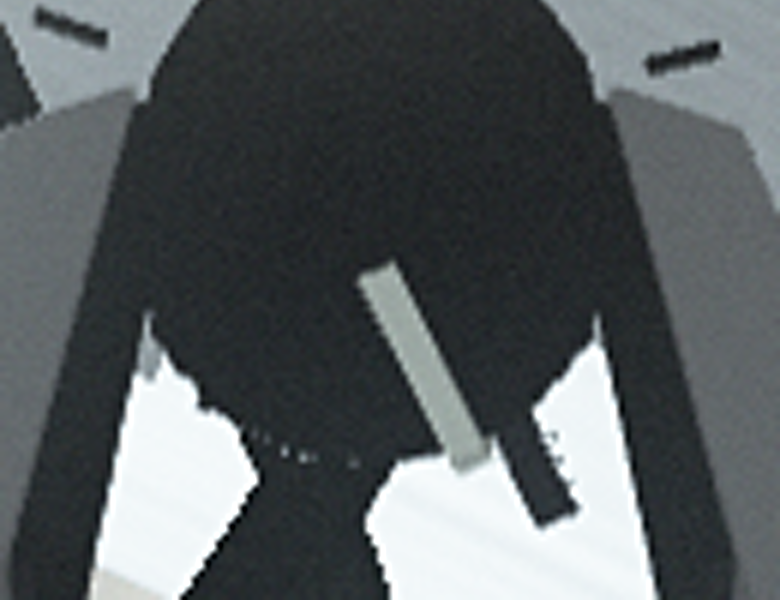

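Run:
```python
from h import *
import pickle; prm=pickle.load(open("w12.pkl","rb"))
f=lambda x,y,z: atz([260+y/6,260+x/6],None,z,prm)
ang=lambda d: np.degrees(np.arctan2(d[1],d[0]))
a,b=f(377,272,.073),f(471,464,.073); print("pointer",a,b,ang(b-a),np.linalg.norm(b-a))
for p,q in (((498,440),(540,528)),((533,410),(578,510))): print("mark edge",ang(f(*q,.046)-f(*p,.046)))
e=f(559,519,.046); c=np.array([.5624,-.1275,0]); print(e,"mark end from c",ang(e-c),np.linalg.norm((e-c)[:2]),"pointer tip from c",ang(b-c), ang(a-c))
print(proj([[.5624,-.1275,.073],[.5624,-.1275,.046]],None,prm))
# predicted mark/pointer lines
```

```text
pointer [ 0.56320807 -0.12638625  0.073     ] [ 0.57548082 -0.1110017   0.073     ] 51.41952888736205 0.019680057119707366
mark edge 51.14069698193391
mark edge 50.281267844794215
[ 0.59107365 -0.09120218  0.046     ] mark end from c 51.692846139197414 0.04625699406388204 pointer tip from c 51.59056842388908 54.03754672222379
[[321.58948829 303.07703472]
 [321.47965579 281.43323025]]
```

The pointer is at 51.4° and the long mark at 51–51.7° (51.4° from the amp's yaw). They match. Releasing and lifting straight up.

Call:
arm_command:
  plan: [0.1,0,0,0,0,0,0,0,0,0,-0.1,0,0,0,0,-0.2,0,0,0,0,-0.28,0,0,0,0,-0.28,0,0,0,0,-0.28,0,0,0,0,-0.28,0,0,0.05,0,-0.28,0,0,0.12,0,-0.28,0,0,0.2,0,-0.28,0,0,0.28,0,-0.28,0,0,0.36,0,-0.28,0,0,0.43,0,-0.28,0,0,0.43,0,-0.28,0,0,0.43,0]

```text
time_s: 21.75
ee_pos: [0.5623, -0.1278, 0.425]
eef_rot: [-3.141, 0.0, -2.663]
force: [-0.5, 0.0, 0.4]
grip_width: 0.0605
```

Run:
```python
from h import *
import pickle
prm=P("wrist"); im=vision.camera("wrist"); cv2.imwrite("pics/w13.png",im); pickle.dump(prm,open("w13.pkl","wb"))
cv2.imwrite("pics/w13c.png",cv2.resize(im[200:350,240:390],(600,600),interpolation=cv2.INTER_CUBIC))
im=vision.camera("scene"); cv2.imwrite("pics/s13.png",im)
```

```text
(no output)
```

View pics/w13.png

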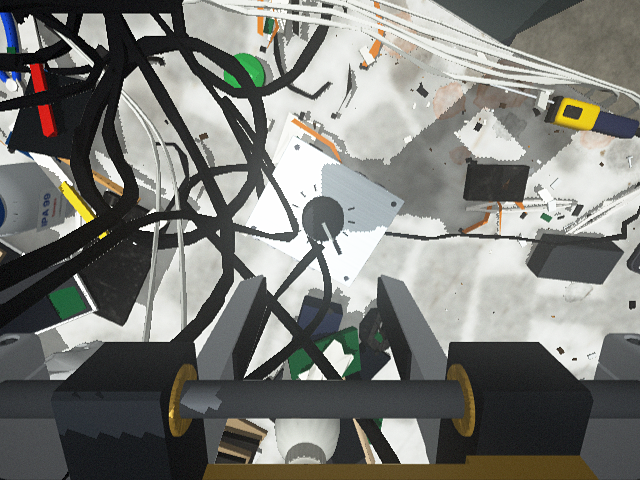

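View pics/w13c.png

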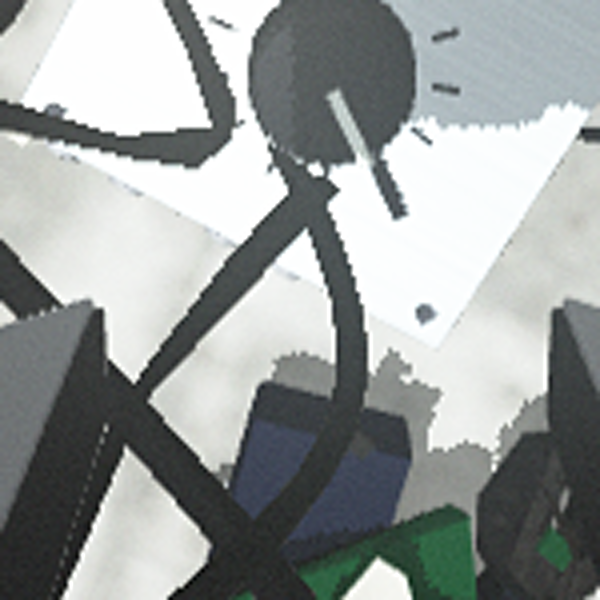

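View pics/s13.png

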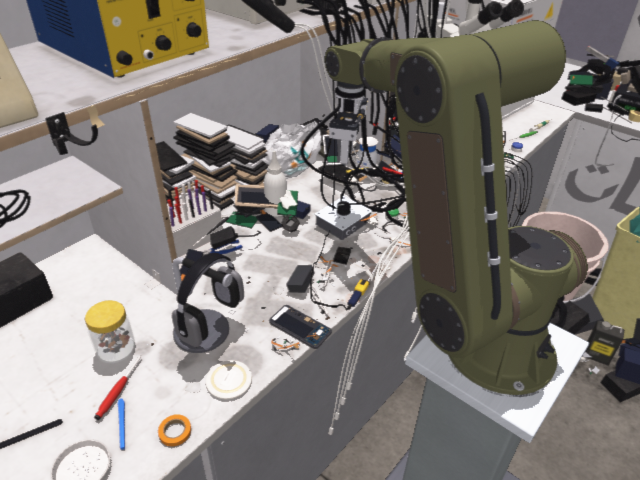

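The pointer from (333,93) to (370,157) continues straight into the long mark, (375,165) to (402,215). The headphones still hang on the stand, and the phone is in place. One last numeric check of the pointer, phone and pot.

Run:
```python
from h import *
import pickle; prm=pickle.load(open("w13.pkl","rb"))
f=lambda x,y,z: atz([200+y/4,240+x/4],None,z,prm); ang=lambda d: np.degrees(np.arctan2(d[1],d[0]))
a,b=f(333,93,.073),f(370,157,.073); m=f(402,215,.046); c=np.array([.5624,-.1275,0])
print("ptr",ang(b-a),"tip",ang(b-c),"mark end",ang(m-c))
for n,cam in (("phone","scene"),("pot","wrist")):
    for x in vision.pinpoint(n,cam)[:1]: print(n,x['confidence'],np.round(atz(x['at'],cam,0)[:2],4))
```

```text
ptr 56.79197489046199 tip 57.35463177703515 mark end 52.627800037143416
phone 0.88 [0.3822 0.2592]
pot 0.71 [ 0.475  -0.2557]
```

The readings disagree: 51.4° before release against about 57° now. That's from a coarser picture, where 1 px is about 2.5°. I'll look closer before trusting either.

Run:
```python
import cv2
im=cv2.imread("pics/w13.png"); cv2.imwrite("pics/w13d.png",cv2.resize(im[190:260,290:360],(700,700),interpolation=cv2.INTER_NEAREST)[100:700])
```

```text
(no output)
```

View pics/w13d.png

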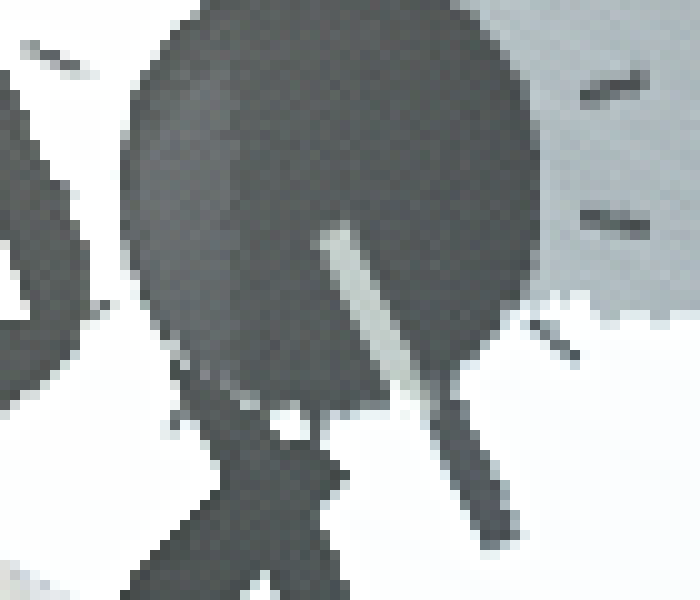

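Call:
arm_command:
  plan: [-0.28,0,0,-0.05,-0.05,-0.28,0,0,-0.1,-0.1,-0.28,0,0,-0.15,-0.15,-0.28,0,0,-0.2,-0.2,-0.28,0,0,-0.25,-0.25,-0.28,0,0,-0.25,-0.25,-0.28,0,0,-0.25,-0.25]

```text
time_s: 22.65
ee_pos: [0.5625, -0.1279, 0.3251]
eef_rot: [3.141, -0.001, 3.099]
force: [0.3, 0.7, 0.4]
grip_width: 0.0599
```

Run:
```python
from h import *
import pickle
prm=P("wrist"); im=vision.camera("wrist"); cv2.imwrite("pics/w14.png",im); pickle.dump(prm,open("w14.pkl","wb"))
q=proj([.5624,-.1275,.06],None,prm)[0].astype(int); print(q)
x0,y0=q[0]-50,q[1]-40; print(x0,y0)
cv2.imwrite("pics/w14c.png",cv2.resize(im[y0:y0+100,x0:x0+100],(600,600),interpolation=cv2.INTER_CUBIC))
```

```text
[321 250]
271 210
```

View pics/w14c.png

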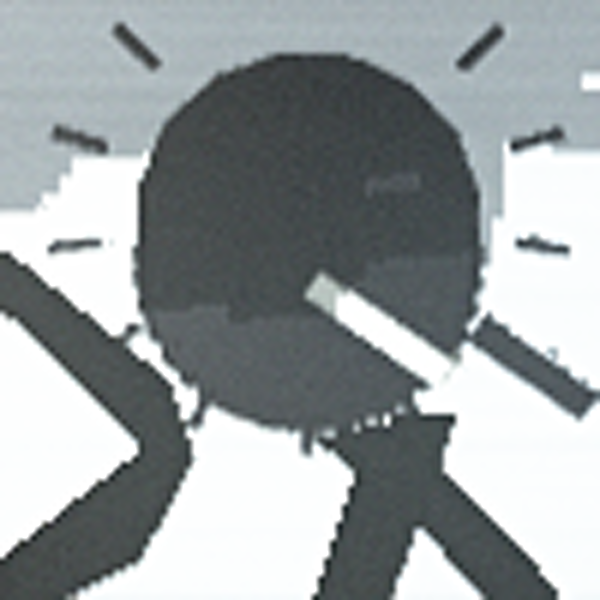

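In this clearer view the pointer runs (322,289) to (445,370) and the long mark (478,335) to (588,405), visibly parallel. Putting numbers on it.

Run:
```python
from h import *
import pickle; ang=lambda d: np.degrees(np.arctan2(d[1],d[0])); c=np.array([.5624,-.1275,0])
prm=pickle.load(open("w14.pkl","rb")); f=lambda x,y,z: atz([210+y/6,271+x/6],None,z,prm)
a,b,m,n=f(322,289,.073),f(445,370,.073),f(478,335,.046),f(588,405,.046)
print("w14 ptr",ang(b-a),ang(b-c),"mark",ang(n-m),ang(n-c))
# knob centre seen: ellipse centre of top face in w14: radial consistency
print("a,b",a,b)
prm=pickle.load(open("w13.pkl","rb")); f=lambda x,y,z: atz([190+(y+100)/10-.5,290+x/10-.5],None,z,prm)
a,b,n=f(334,232,.073),f(415,405,.073),f(500,540,.046); m=f(445,400,.046)
print("w13 ptr",ang(b-a),ang(b-c),"mark",ang(n-m),ang(n-c))
```

```text
w14 ptr 52.751335475381914 52.57247274911197 mark 53.85725257525195 51.44276509853511
a,b [ 0.56393605 -0.12558227  0.073     ] [ 0.57446359 -0.11173718  0.073     ]
w13 ptr 51.93238948231603 52.63163677125815 mark 48.54054340642536 51.5496301783773
```

Before/after readings: pointer 51.4°, 52.8° and 51.9°, mark about 51.5°, so aligned within about 1°. The 57° value was a misread pixel. Retreating upward, then a last check of the headphones before handing in.

Call:
arm_command:
  plan: [-0.28,0,0,0.12,0,-0.28,0,0,0.24,0,-0.28,-0.1,0,0.3,0,-0.28,-0.2,0,0.3,0,-0.28,-0.2,0,0.3,0,-0.28,-0.2,0,0.3,0,-0.28,-0.2,0,0.3,0]

```text
time_s: 23.4
ee_pos: [0.4829, -0.1279, 0.4456]
eef_rot: [-3.141, 0.001, 3.097]
force: [1.3, -0.2, -0.3]
grip_width: 0.0603
```

Run:
```python
from h import *
im=vision.camera("scene"); cv2.imwrite("pics/s15.png",cv2.resize(im[180:380,100:400],(750,500),interpolation=cv2.INTER_CUBIC))
for x in vision.pinpoint("band_top","scene")[:1]: print(x['confidence'],atz(x['at'],"scene",.234))
print(sensors.get_obs()['force'])
```

```text
0.82 [0.51115028 0.41431241 0.234     ]
[-0.39682629 -0.864485   -0.79517125]
```

View pics/s15.png

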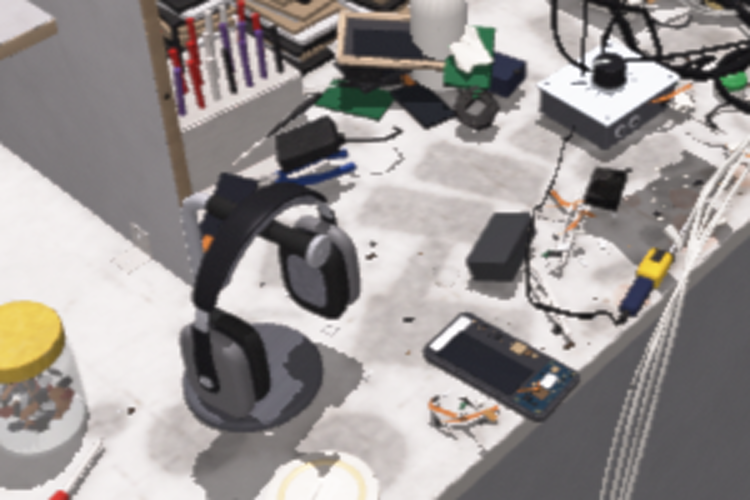

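The headphones hang still on the sleeve, with the crown at about (270,200) and a cup on each side. The phone at (500,365) is in place, and the robot touches nothing.

```bash
python3 -c "
from station import job; print(job.hand_in())"
```

```text
the job is handed in; nothing more can be done
None
```

The headphones are hanging on their stand and the volume knob is back at the long mark. I handed the job in at about 23.5 s of the 54 s allowed.

- **Headphones:** I gripped them at the crown and brought them over the bar from its free end. I lowered them until the wrist force showed contact, about 7 N, and only then released. The last pictures show the band crossing near the middle of the sleeve, one cup free on each side, hanging still. The band's crown measured within about 3 mm of the bar's centre.
- **Volume knob:** I turned it about 67° counter-clockwise. The pointer then read 51.4° before release, and 51.9° and 52.8° after, against about 51.5° for the long mark. One reading of 57° disagreed. It came from a coarse picture where a pixel is worth about 2.5°, and both re-measurements at higher zoom contradicted it.
- **Phone and pot:** Neither was touched. The phone's last position was within about 8 mm of the first in the scene camera, and the pot's within about 4 mm in the wrist camera. I put both differences down to detector error.

The gripper was open, raised and touching nothing at hand-in. `job.hand_in()` reports no verdict.

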